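# Fit the pen nest in its fixture base and load a barrel

### The arm

A 7-joint arm with a two-finger parallel gripper is mounted at the origin on the work surface. World frame = base frame: x ahead of the robot, y to its left, z up, the work surface at z = 0. Lengths are in m, angles in rad, forces in N, time in s.
With the tool pointing down it reaches from about 0.425 to 0.925 m from the base axis. Payload 6.8 kg.
Tool frame: the origin (TCP) lies where the fingers leave the gripper's body, on its centre line; the fingertips stand 80 mm ahead of it and the grasp point (between the pads) lies arm.grip_depth ahead of it (arm.grip_depth is the distance from the TCP to the grasp point, in m); z points along the fingers, y is the line along which they close (so a half turn about z gives the same grasp; the last joint's range is limited). The gripper opens to 88 mm and grips with 3 to 60 N. Pads are 20 mm wide; open, the fingers measure 115 mm over their backs; the gripper's body (75 mm by 178 mm) begins 61 mm behind the grasp point.
Start: joints at [1.17, 0.477, 0.022, 1.555, -0.011, 1.109, -0.083], TCP at [0.195, -0.646, 0.303] pointing down, gripper open.
Joint ranges: [-2.96, 2.96], [-0.34, 2.1], [-1.41, 1.46], [0.24, 2.44], [-1.37, 4.51], [0.17, 1.92], [-2.96, 2.96]. Speed limits (rad/s): [2.39, 2.39, 3.14, 3.14, 3.14, 3.14, 3.14].

### API

Orientations are given as a 3x3 rotation matrix whose columns are the frame's x, y, z axes.
In Python, from workcell import arm, viewer, workorder gives the robot as it stands.
- The arm moves only by the tool send_rows, never from a script. Its argument "series" is a list that holds one entry, the list of rows, each a list of 6 numbers: the shift along the tool's x, y, z in units of 30 mm (1.0 is 30 mm), then the turn, a rotation vector about the tool's x, y, z in units of 5 degrees (1.0 is 5 degrees). A call has 1 to 10 rows; each row shifts and turns the commanded pose from where the row before left it, along the tool's axes as they then stand; what a row does not reach is not made up. A row lasts 1/10 s, in which the tool goes at most 50 mm and 8.59 degrees, less where a joint would pass 70% of its speed; a pose out of reach is approached as far as the arm can. A call is refused whole if a number of a shift passes 1 or a number of a turn 1, either way. A call with a gripper value outside its range is refused whole. "grip" is the closure, from -1 (fully open) to 1 (shut), so that 0 is half open, set as the call begins (left out, the last holds). The fingers move at their own pace and stop on an object; "newtons" is the grip in N (left out, the last holds). Time passes only in rows, so rows that do not move let the fingers close. It gives the time, the measured TCP pose, the force, the opening and the grip force at its end, in the units of the state.
- arm.sense(): the state, without advancing time (a new reading comes with each control period).
- viewer.snapshot(name): name is "scene" or "top" or "wrist"; returns a dict with "image" (384x512x3 uint8, red, green, blue), "fx", "fy", "cx", "cy" (pixels), "extrinsics" (4x4, takes a point from camera to world coordinates); the wrist camera has in their place "tool_from_camera" (4x4, takes a point from camera to tool coordinates, whose origin is the TCP and whose axes are the flange's). Camera axes: x right, y down, z forward; pixel columns grow to the right and rows downward; lengths in m; the calibration is good to about 2 mm. A picture is of the moment at which its call begins: read the wrist's pose just before it. There is no depth.
- workorder.close_job(): hands the job in; it is judged then, once.
The state is a dict: "t": time; "joint_positions": joint angles; "qd": joint speeds; "tau": joint torques, N m; "tool_pos": TCP position; "tool_rot": TCP orientation; "ft_force": force on the tool from outside, world axes, zero at the start; "wrist_torque": the same for the moment, N m; "grip_width": finger opening in m; "grasp_force": force on a finger pad.
Only numpy, scipy, OpenCV 4.12 (cv2) and the standard library are available. Lean on these libraries where they do the work, as an engineer would, in place of code of your own. Each camera call takes 0.05 s, during which the arm holds its last target. There are 200 camera calls.

### The job

Set up the fixture for upright pens: start the shank of the nest block with the round bore squarely in the base's socket and let go of it while it still stands proud on the spring balls, then press it down from above until its shoulder is flush on the base. Then draw the long pen barrel up out of the rack and lower it, nose down, to the bottom of the nest's bore before letting go (do not drop it in). Leave the V-grooved nest and the short sleeves where they are.

Things in the scene. Friction and masses are not known exactly. Their poses are not given: they have to be found in the camera images.
- nest: Loose grey nest block, 200 g, standing on its shank. Head 52 x 44 x 34 mm (x, y, z), in its flat top one central upright round bore. Below it a centred shank 36 x 24 mm (x, y), 24 mm long, its lowest 5 mm tapering to 31 x 19 mm. Origin: centre of the shank's foot, z up: shoulder (head's underside) at z = 24 mm, top at 58 mm. It fits either way round (half a turn is the same).
- nest_shoulder (a point): On the nest, centre of the shoulder plane (the underside of the head), 24 mm above the nest's origin; axes as the nest.
- nest_bore (a point): Centre of the floor of the nest's bore (13.5 mm wide, 30 mm deep), 28 mm above the nest's origin, 30 mm below the nest's flat top.
- base: Fixture base bolted to the bench, immovable: aluminium block 110 x 100 x 40 mm (x, y, z) with a 12 mm high flange ear at each x end (186 mm overall; bolt heads reach 19 mm above the bench). Central in its flat top a rectangular socket 37.5 x 25.5 mm (x, y), 26 mm deep. Origin: centre of the underside, z up.
- socket (a point): Centre of the socket's mouth in the base's top, 40 mm above the bench; axes as the base. 12 mm down, a spring ball stands 2.5 mm out of each long wall (+y, -y): a nest set in rests on them with its shoulder about 10 mm above the base (9 to 12). A push of 8 to 15 N from above forces the balls apart within 4 mm; from there it slides down easily to flush on a light push.
- rack: Black plastic egg-crate rack, fixed to the bench, 139 x 88 x 45 mm (x, y, z), 8 x 5 open square cells 14 mm wide at 17 mm pitch, floor 3 mm thick. Origin: centre of the underside. The long barrel and three short sleeves stand upright in four of the cells; which stands where varies.
- barrel: Long pen barrel, aluminium tube 12 mm in diameter, 120 mm long, 30 g, with a thin dark band 88 to 92 mm above its nose end; the lowest 14 mm taper to 7 mm wide. It stands upright in a rack cell, nose down, about 78 mm above the rack's top. Origin: centre of the nose end (lowest point), z along the barrel up to its other end.
- vee_nest: Bystander: the other nest block, same size, material and shank as the nest but with an open V groove along the top of its head (its x) in place of the bore. Standing on its shank on the bench. Origin: centre of the shank's foot.
- sleeve1: Bystander: short aluminium sleeve, 12 mm in diameter, 60 mm long, standing in a rack cell, 18 mm above the rack's top. Origin: centre of its lower end.
- sleeve2: Bystander: short aluminium sleeve like sleeve1.
- sleeve3: Bystander: short aluminium sleeve like sleeve1.
Mind the look-alikes: they are no part of the job. What is shaped like the nest but brown, green or red is not meant.

How it is judged:
By the outcome, as a careful person would: the job done as asked, in the order asked, and still so for the second after the job is handed in, with the robot touching nothing.
It also fails if it takes over 53 s, if anything falls off the work surface, if the arm or the gripper's body presses on something with over 40 N, if the wrist force passes 120 N, or if a joint passes its speed limit or range.

## Working session

There is one attempt and no reset: what is moved stays moved. The work goes in short steps, Python scripts to look and compute and a tool call to move; the robot and the scene stay as the last step left them, time stands still between calls to the robot, and variables do not carry over. Pictures are saved under pics/ and viewed, at most 10 in all, crops included, and the job is handed in when it is done.

Besides the shell and the picture viewer there is one more tool, called after "Emit:" in YAML: its name, and indented under it one key for each argument. send_rows: Moves the arm, as the interface text tells. Its arguments: {"type":"object","properties":{"series":{"type":"array"},"grip":{"type":"number"},"newtons":{"type":"number"}},"required":["series"]}

```bash
mkdir -p pics; cat > h.py <<'E'
from workcell import arm, viewer, workorder
import numpy as np, cv2
def snap(n,f):
    s=arm.sense(); d=viewer.snapshot(n); cv2.imwrite('pics/'+f,cv2.cvtColor(d['image'],cv2.COLOR_RGB2BGR))
    if n=='wrist':
        T=np.eye(4);T[:3,:3]=s['tool_rot'];T[:3,3]=s['tool_pos'];E=T@np.array(d['tool_from_camera'])
    else: E=np.array(d['extrinsics'])
    np.savez('pics/'+f+'.npz',E=E,k=[d['fx'],d['fy'],d['cx'],d['cy']]); return d
def px(f,u,v,z):
    a=np.load('pics/'+f+'.npz');E=a['E'];fx,fy,cx,cy=a['k']
    r=E[:3,:3]@np.array([(u-cx)/fx,(v-cy)/fy,1]);o=E[:3,3]
    return o+r*(z-o[2])/r[2]
def proj(f,p):
    a=np.load('pics/'+f+'.npz');E=a['E'];fx,fy,cx,cy=a['k']
    q=E[:3,:3].T@(np.array(p)-E[:3,3]);return np.array([cx+fx*q[0]/q[2],cy+fy*q[1]/q[2]])
E
python3 - <<'E'
from h import *
np.set_printoptions(precision=4,suppress=True)
s=arm.sense();print({k:s[k] for k in('t','tool_pos','tool_rot','ft_force','grip_width','joint_positions')},arm.grip_depth)
for n in('top','scene','wrist'):
    d=snap(n,n+'0.png');print(n,d['fx'],d['cx'],d['cy'],np.array(d.get('extrinsics',d.get('tool_from_camera'))))
a=[cv2.imread(f'pics/{n}0.png') for n in('top','scene')]
cv2.imwrite('pics/top0b.png',cv2.resize(a[0],(800,600),interpolation=cv2.INTER_CUBIC))
E
```

```text
{'t': 0.0, 'tool_pos': array([ 0.1947, -0.6458,  0.3017]), 'tool_rot': array([[ 0.9574,  0.2886, -0.0006],
       [ 0.2886, -0.9574,  0.0016],
       [-0.0001, -0.0018, -1.    ]]), 'ft_force': array([-0.3246,  0.6403,  0.4917]), 'grip_width': 0.08804299084014337, 'joint_positions': array([ 1.1699,  0.4778,  0.0223,  1.5564, -0.0115,  1.1093, -0.0831])} 0.0613
top 419.51095282529906 258.5162900399783 191.29628098994294 [[-0.0266 -0.9871  0.1579  0.4013]
 [-0.9995  0.0234 -0.0223  0.005 ]
 [ 0.0183 -0.1584 -0.9872  1.1928]
 [ 0.      0.      0.      1.    ]]
scene 367.77417416332594 257.997065621998 188.79201903075622 [[ 0.7488  0.4442 -0.4919  0.9591]
 [ 0.6628 -0.5028  0.5549 -0.4613]
 [-0.0009 -0.7416 -0.6709  0.6032]
 [ 0.      0.      0.      1.    ]]
wrist 301.68775775874934 253.74718516895592 183.84061729399014 [[ 0.0008 -0.9633 -0.2686  0.0736]
 [ 1.      0.0009 -0.0002  0.0001]
 [ 0.0005 -0.2686  0.9633 -0.0812]
 [ 0.      0.      0.      1.    ]]
```

View pics/top0b.png

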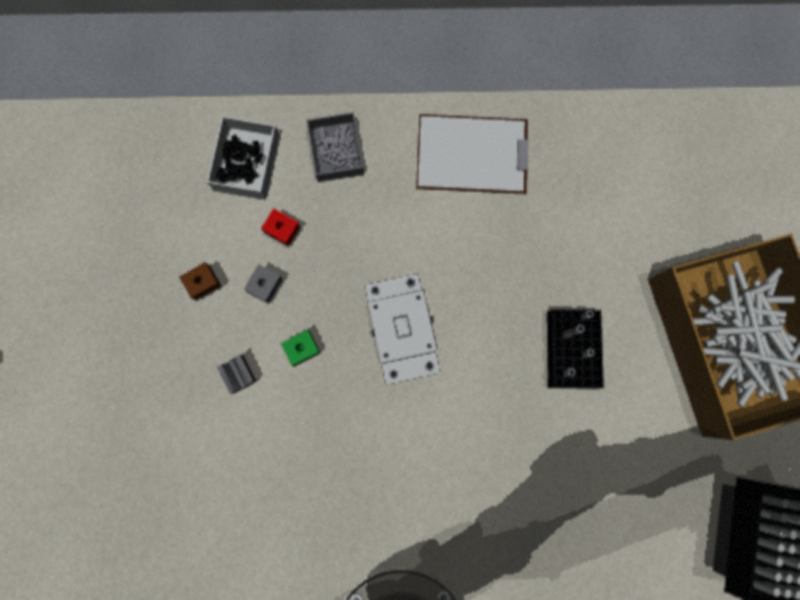

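View pics/scene0.png

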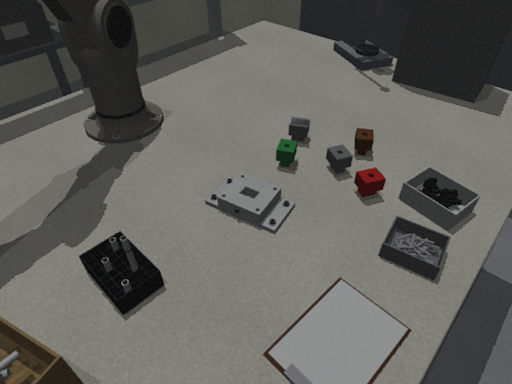

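The top view shows the grey bored nest at about (263,282) in the enlarged picture. The base socket is at (402,327), and the tall barrel in the rack at about (579,329). I'll enlarge these to get their yaw.

```bash
python3 - <<'E'
from h import *
im=cv2.imread('pics/top0.png')
def c(u,v,w,h,s): return cv2.resize(im[v:v+h,u:u+w],(w*s,h*s),interpolation=cv2.INTER_CUBIC)
# nest: 8x crop 148..188,160..200 ; base 4x 228..288? ; rack 
o=np.zeros((600,800,3),np.uint8)
o[:320,:320]=c(148,160,40,40,8)
o[:480,320:560]=c(228,168,40,80,6)[:480] 
o[:480,560:800]=c(260,168,40,80,6)[:480]
o=np.zeros((600,800,3),np.uint8)
o[:280,:280]=c(150,162,40,40,7)
o[:400,280:530]=c(232,170,50,80,5)
o[:310,530:800]=c(346,192,45,62,6)[:310,:270]
o[310:562,530:800]=c(346,192,45,62,6)[310:562,:270] if False else 0
cv2.imwrite('pics/crop1.png',o)
for n,u,v,z in(('nest',263,282,.058),('socket',402,327,.04),('barreltop',579,329,.123),('rackc',575,348,.045),('vee',238,373,.05)):
    print(n,px('top0.png',u*.64,v*.64,z))
E
```

```text
nest [0.61868977 0.22572782 0.058     ]
socket [ 0.5354549 -0.0162879  0.04     ]
barreltop [ 0.51533642 -0.30653864  0.123     ]
rackc [ 0.49023077 -0.31984699  0.045     ]
vee [0.46135307 0.26910185 0.05      ]
```

View pics/crop1.png

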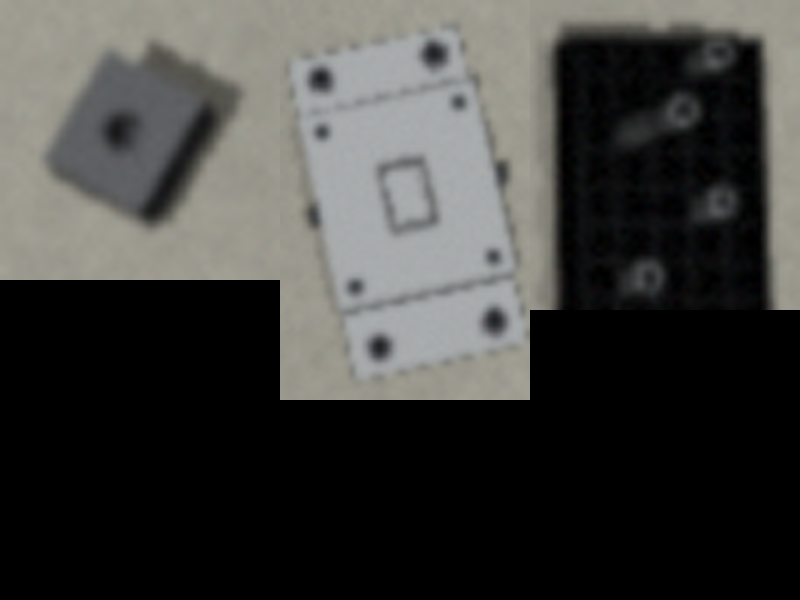

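```bash
cat >> h.py <<'E'
def go(p,yaw=None):
    """print shift to TCP target p in tool axes, units of 30mm; yaw=desired world angle of tool y axis"""
    s=arm.sense();R=np.array(s['tool_rot']);d=R.T@(np.array(p)-s['tool_pos'])/.03
    print('t %.2f'%s['t'],'pos',s['tool_pos'].round(4),'units',d.round(3),'f',np.round(s['ft_force'],1),'w %.4f'%s['grip_width'])
    print(' tool y angle %.2f'%np.degrees(np.arctan2(R[1,1],R[0,1])),'tilt',np.degrees(R[:2,2]).round(2),'j7 %.2f'%s['joint_positions'][6])
    if yaw is not None:
        a=(np.degrees(np.arctan2(R[1,1],R[0,1]))-yaw+90)%180-90; print(' turn z units %.3f'%(a/5))
E
python3 - <<'E'
from h import *
f='top0.png'
def quad(pts,off,s,z):
    P=np.array([px(f,off[0]+(u+.5)/s-.5,off[1]+(v+.5)/s-.5,z)[:2] for u,v in pts])
    e=np.roll(P,-1,0)-P; print('c',P.mean(0),'len',np.linalg.norm(e,axis=1),'ang',np.degrees(np.arctan2(e[:,1],e[:,0]))%180)
quad([(110,50),(212,103),(150,222),(46,160)],(150,162),7,.058)
quad([(98,166),(144,157),(158,222),(112,233)],(232,170),5,.04)
quad([(22,115),(193,80),(237,272),(65,312)],(232,170),5,.04)
print('nest c',px(f,150+120/7,162+130/7,.058))
for u,v,z in((152,110,.123),(188,55,.063),(191,203,.063),(117,277,.063)): print(px(f,346+u/6,192+v/6,z))
s=arm.sense();go([.619,.226,.2])
E
```

```text
c [0.61824172 0.22638698] len [0.04575239 0.05246962 0.04796123 0.04981961] ang [ 61.03650202 152.86621608  57.89856543 150.50559559]
c [ 0.53767576 -0.01612255] len [0.02600327 0.0369997  0.02611478 0.03804387] ang [ 99.7776092   10.49512084 102.0714817   10.33900666]
c [ 0.53788511 -0.0168384 ] len [0.0972996  0.10977722 0.09704277 0.11189245] ang [100.36920572  10.97467686 101.61632325  11.10652733]
nest c [0.61850933 0.22893857 0.058     ]
[ 0.51587382 -0.30858194  0.123     ]
[ 0.5470434  -0.34438796  0.063     ]
[ 0.47974449 -0.34091748  0.063     ]
[ 0.44744048 -0.30515388  0.063     ]
t 0.15 pos [ 0.1947 -0.646   0.3019] units [ 21.93  -23.742   3.427] f [-0.  -0.6 -0.9] w 0.0880
 tool y angle -73.23 tilt [-0.03  0.07] j7 -0.08
```

The nest is at (0.618, 0.228) with its x axis at about 151°. The socket is at (0.538, -0.016) at 11°, and the barrel's top at (0.516, -0.309). Measured sizes match the given ones, so I'll move above the nest.

Emit:
send_rows:
  series:
    - [[0.84,-0.91,0.08,0,0,0],[0.84,-0.91,0.08,0,0,0],[0.84,-0.91,0.08,0,0,0],[0.84,-0.91,0.08,0,0,0],[0.84,-0.91,0.08,0,0,0],[0.84,-0.91,0.08,0,0,0],[0.84,-0.91,0.08,0,0,0],[0.84,-0.91,0.08,0,0,0],[0.84,-0.91,0.08,0,0,0],[0.84,-0.91,0.08,0,0,0]]
  grip: -1

```text
t: 1.15
tool_pos: [0.3576, -0.3107, 0.2786]
tool_rot: [[0.957, 0.288, -0.0], [0.288, -0.957, -0.0], [-0.0, 0.0, -1.0]]
ft_force: [1.4, -0.8, -0.0]
grip_width: 0.0877
grasp_force: 0.0
```

Emit:
send_rows:
  series:
    - [[0.84,-0.91,0.08,0,0,0],[0.84,-0.91,0.08,0,0,0],[0.84,-0.91,0.08,0,0,0],[0.84,-0.91,0.08,0,0,0],[0.84,-0.91,0.08,0,0,0],[0.84,-0.91,0.08,0,0,0],[0.84,-0.91,0.08,0,0,0],[0.84,-0.91,0.08,0,0,0],[0.84,-0.91,0.08,0,0,0],[0.84,-0.91,0.08,0,0,0]]

```text
t: 2.15
tool_pos: [0.5202, 0.0233, 0.2545]
tool_rot: [[0.958, 0.288, -0.0], [0.288, -0.958, -0.0], [-0.0, 0.0, -1.0]]
ft_force: [0.7, 0.1, 0.4]
grip_width: 0.0878
grasp_force: 0.0
```

Emit:
send_rows:
  series:
    - [[0.84,-0.91,0.08,0,0,0],[0.84,-0.91,0.08,0,0,0],[0.84,-0.91,0.08,0,0,0],[0.84,-0.91,0.08,0,0,0],[0.84,-0.91,0.08,0,0,0],[0.84,-0.91,0.08,0,0,0]]

```text
t: 2.75
tool_pos: [0.6177, 0.2236, 0.2398]
tool_rot: [[0.958, 0.288, -0.001], [0.288, -0.958, -0.0], [-0.001, 0.0, -1.0]]
ft_force: [0.4, -0.2, -0.2]
grip_width: 0.0877
grasp_force: 0.0
```

Emit:
send_rows:
  series:
    - [[0,0,0,0,0,0.94],[0,0,0,0,0,0.94],[0,0,0,0,0,0.94],[0,0,0,0,0,0.94],[0,0,0,0,0,0.94],[0,0,0,0,0,0.94],[0,0,0,0,0,0.94],[0,0,0,0,0,0.94],[0,0,0,0,0,0.94],[0,0,0,0,0,0.94]]

```text
t: 3.75
tool_pos: [0.6171, 0.2223, 0.2399]
tool_rot: [[0.862, -0.506, -0.001], [-0.506, -0.862, -0.0], [-0.0, 0.001, -1.0]]
ft_force: [-0.1, -0.2, -0.1]
grip_width: 0.0879
grasp_force: 0.0
```

```bash
python3 - <<'E'
from h import *
go([.618,.228,.24],60)
snap('wrist','w1.png')
cv2.imwrite('pics/w1b.png',cv2.resize(cv2.imread('pics/w1.png')[60:330,100:412],None,fx=2.2,fy=2.2,interpolation=cv2.INTER_CUBIC))
print(proj('w1.png',[.618,.228,.058]))
E
```

```text
t 3.75 pos [0.6171 0.2223 0.2399] units [-0.07  -0.179 -0.004] f [-0.1 -0.2 -0.1] w 0.0879
 tool y angle -120.42 tilt [-0.04 -0.02] j7 -2.64
 turn z units -0.084
[247.84252918 186.11690998]
```

View pics/w1b.png

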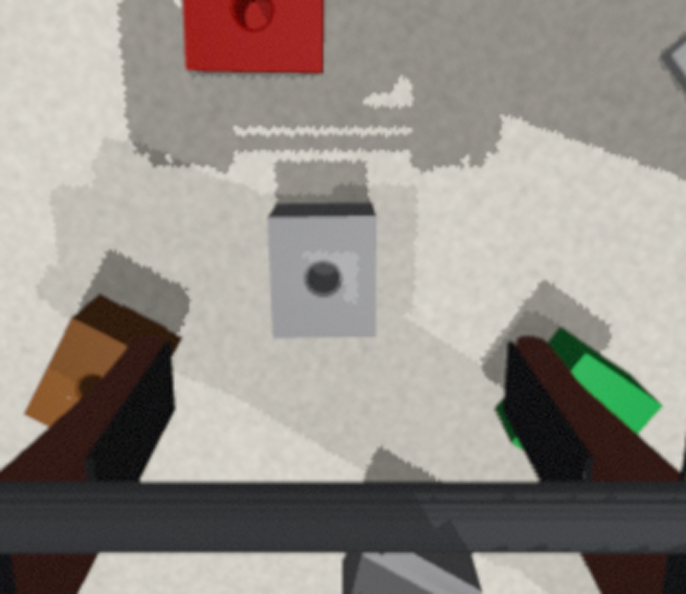

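The wrist view shows the nest's top face, corners about (268,216), (375,216), (376,336) and (273,337), with the bore at (323,278). Brown and green are clear of the fingers' path.

```bash
python3 - <<'E'
from h import *
P=np.array([px('w1.png',100+(u+.5)/2.2-.5,60+(v+.5)/2.2-.5,.058)[:2] for u,v in[(268,216),(375,216),(376,336),(273,337)]])
e=np.roll(P,-1,0)-P; print(P.mean(0),np.linalg.norm(e,axis=1),np.degrees(np.arctan2(e[:,1],e[:,0]))%180)
b=px('w1.png',100+(323.5)/2.2-.5,60+278.5/2.2-.5,.058); print(b)
c=(P.mean(0)+b[:2])/2;print(c)
go([*c,.047+.0613],61)
E
```

```text
[0.61868975 0.22894282] [0.04300264 0.05145679 0.04355923 0.05189538] [ 59.62644467 150.94114882  60.21620018 150.31798039]
[0.6186162  0.22900278 0.058     ]
[0.61865298 0.2289728 ]
t 3.80 pos [0.6171 0.2224 0.2399] units [-0.066 -0.219  4.387] f [ 0.3  0.7 -0.3] w 0.0877
 tool y angle -120.64 tilt [-0.03 -0.02] j7 -2.65
 turn z units -0.328
```

Emit:
send_rows:
  series:
    - [[-0.07,-0.22,0,0,0,-0.16],[0,0,0.8,0,0,0],[0,0,0.8,0,0,0],[0,0,0.8,0,0,0],[0,0,0.8,0,0,0],[0,0,0.7,0,0,0],[0,0,0.49,0,0,0],[0,0,0,0,0,0]]

```text
t: 4.6
tool_pos: [0.6176, 0.229, 0.1063]
tool_rot: [[0.872, -0.49, -0.004], [-0.49, -0.872, -0.001], [-0.003, 0.003, -1.0]]
ft_force: [-0.1, -0.3, 0.0]
grip_width: 0.0877
grasp_force: 0.0
```

Emit:
send_rows:
  series:
    - [[0,0,0,0,0,0],[0,0,0,0,0,0],[0,0,0,0,0,0],[0,0,0,0,0,0],[0,0,0,0,0,0],[0,0,0,0,0,0],[0,0,0,0,0,0],[0,0,0,0,0,0]]
  grip: 1
  newtons: 30

```text
t: 5.4
tool_pos: [0.6189, 0.2292, 0.1088]
tool_rot: [[0.871, -0.491, 0.0], [-0.491, -0.871, -0.0], [0.0, -0.0, -1.0]]
ft_force: [-0.9, -0.2, 3.2]
grip_width: 0.0446
grasp_force: 30.0
```

Emit:
send_rows:
  series:
    - [[0,0,-0.5,0,0,0],[0,0,-0.7,0,0,0],[0,0,-0.8,0,0,-0.9],[0,0,-0.8,0,0,-0.9],[0,0,0,0,0,-0.9],[0,0,0,0,0,-0.9],[0,0,0,0,0,-0.9],[0,0,0,0,0,-0.9],[0,0,0,0,0,-0.9],[0,0,0,0,0,-0.9]]

```text
t: 6.4
tool_pos: [0.6187, 0.229, 0.1932]
tool_rot: [[0.993, 0.118, 0.0], [0.118, -0.993, -0.0], [0.0, 0.0, -1.0]]
ft_force: [1.3, 0.6, -2.1]
grip_width: 0.0438
grasp_force: 30.0
```

Emit:
send_rows:
  series:
    - [[0,0,0,0,0,-0.9],[0,0,0,0,0,0]]

```text
t: 6.6
tool_pos: [0.6188, 0.2289, 0.1931]
tool_rot: [[0.981, 0.193, 0.0], [0.193, -0.981, -0.0], [0.0, 0.0, -1.0]]
ft_force: [-0.3, 0.2, -1.5]
grip_width: 0.0441
grasp_force: 30.0
```

```bash
python3 - <<'E'
from h import *
go([.5377,-.0165,.2],101)
E
```

```text
t 6.60 pos [0.6188 0.2289 0.1931] units [-4.227  7.508 -0.231] f [-0.3  0.2 -1.5] w 0.0441
 tool y angle -78.90 tilt [ 0. -0.] j7 -2.03
 turn z units 0.020
```

Emit:
send_rows:
  series:
    - [[-0.7,0.83,0,0,0,0],[-0.7,0.83,0,0,0,0],[-0.7,0.83,0,0,0,0],[-0.7,0.83,0,0,0,0],[-0.7,0.83,0,0,0,0],[-0.7,0.83,0,0,0,0],[-0.7,0.83,0,0,0,0],[-0.7,0.83,0,0,0,0],[-0.7,0.83,0,0,0,0],[0,0,0,0,0,0]]

```text
t: 7.6
tool_pos: [0.474, -0.0314, 0.1926]
tool_rot: [[0.983, 0.184, -0.002], [0.184, -0.983, -0.003], [-0.003, 0.002, -1.0]]
ft_force: [0.3, 0.7, -2.8]
grip_width: 0.0441
grasp_force: 30.0
```

Emit:
send_rows:
  series:
    - [[0,0,0,0,0,0]]

```text
t: 7.7
tool_pos: [0.4764, -0.0276, 0.1931]
tool_rot: [[0.982, 0.189, 0.001], [0.189, -0.982, -0.0], [0.001, 0.0, -1.0]]
ft_force: [0.3, 0.0, -2.0]
grip_width: 0.0441
grasp_force: 30.0
```

```bash
python3 - <<'E'
from h import *
go([.5377,-.0165,.2],101)
snap('wrist','w2.png')
im=cv2.imread('pics/w2.png');cv2.imwrite('pics/w2b.png',cv2.resize(im[0:384,60:460],(625,600),interpolation=cv2.INTER_CUBIC))
print(proj('w2.png',[.5377,-.0165,.04]))
E
```

```text
t 7.70 pos [ 0.4764 -0.0276  0.1931] units [ 2.075  0.023 -0.227] f [ 0.3  0.  -2. ] w 0.0441
 tool y angle -79.12 tilt [ 0.06 -0.01] j7 -1.63
 turn z units -0.024
[254.65573109 115.43018615]
```

View pics/w2b.png

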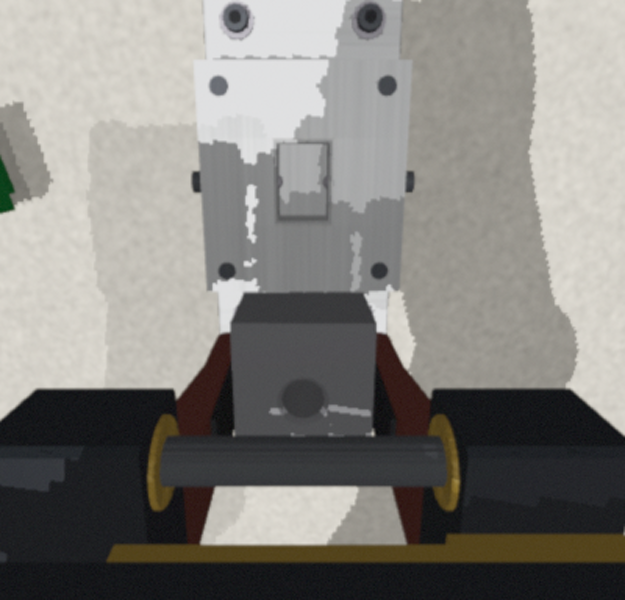

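The socket mouth's corners read about (277,142), (328,141), (330,219) and (276,219). The held nest's bore is at (303,399), and the axes look aligned.

```bash
python3 - <<'E'
from h import *
q=lambda u,v,z:px('w2.png',60+(u+.5)/1.5625-.5,(v+.5)/1.5625-.5,z)[:2]
P=np.array([q(u,v,.04) for u,v in[(277,142),(328.5,141),(330,219),(276,219)]])
e=np.roll(P,-1,0)-P; print(P.mean(0),np.linalg.norm(e,axis=1),np.degrees(np.arctan2(e[:,1],e[:,0]))%180)
S=np.array([q(u,v,.04) for u,v in[(218,85),(387,85),(379,270.5),(227,270.5)]])
e=np.roll(S,-1,0)-S; print(S.mean(0),np.linalg.norm(e,axis=1),np.degrees(np.arctan2(e[:,1],e[:,0]))%180)
n=q(303,399,.1423); F=[q(232,323,.1423),q(376,323,.1423)];
print('nest',n,F,'front c',np.mean(F,0))
s=arm.sense(); R=np.array(s['tool_rot']); print('shift nest->socket, units', R.T@np.array([*(P.mean(0)-n),0])/.03, 'tcp->socket',R.T@np.array([*(P.mean(0)-s['tool_pos'][:2]),0])/.03,'nest front rel tool mm',R[:2,:2].T@(np.mean(F,0)-s['tool_pos'][:2])*1e3)
E
```

```text
[ 0.53735105 -0.01579755] [0.02447904 0.03699112 0.02678976 0.03652985] [101.99232469  12.9113971  100.92998296   9.30492826]
[ 0.53667404 -0.01587261] [0.07792554 0.08789103 0.07767476 0.08789397] [100.92880108  10.99759818 100.93048636  11.16107701]
nest [ 0.47722167 -0.02748108] [array([ 0.49785135, -0.00201218]), array([ 0.50596458, -0.04402102])] front c [ 0.50190797 -0.0230166 ]
shift nest->socket, units [2.04179647e+00 4.05077509e-04 2.97409814e-03] tcp->socket [2.04551789 0.03188884 0.00297757] nest front rel tool mm [25.19617981  1.2756149 ]
```

Emit:
send_rows:
  series:
    - [[0.5,0,0,0,0,0],[0.7,0.01,0,0,0,0],[0.53,0,0,0,0,0],[0.3,0,0.3,0,0,0],[0,0,0.5,0,0,0],[0,0,0.5,0,0,0],[0,0,0.08,0,0,0],[0,0,0,0,0,0],[0,0,0,0,0,0]]

```text
t: 8.65
tool_pos: [0.5363, -0.0155, 0.1514]
tool_rot: [[0.981, 0.192, 0.0], [0.192, -0.981, 0.0], [0.0, 0.0, -1.0]]
ft_force: [0.4, 0.3, -2.6]
grip_width: 0.0436
grasp_force: 30.0
```

Emit:
send_rows:
  series:
    - [[0,0,0.08,0,0,0],[0,0,0.08,0,0,0],[0,0,0.08,0,0,0],[0,0,0,0,0,0]]

```text
t: 9.05
tool_pos: [0.5362, -0.0157, 0.1438]
tool_rot: [[0.981, 0.192, 0.0], [0.192, -0.981, -0.0], [0.0, 0.0, -1.0]]
ft_force: [0.3, -0.8, -1.3]
grip_width: 0.0438
grasp_force: 30.0
```

```bash
python3 - <<'E'
from h import *
go([.537,-.0162,.135],101)
E
```

```text
t 9.05 pos [ 0.5362 -0.0157  0.1438] units [0.024 0.021 0.293] f [ 0.3 -0.8 -1.3] w 0.0438
 tool y angle -78.93 tilt [ 0. -0.] j7 -1.69
 turn z units 0.013
```

The nose has entered the socket 5 mm with no side force. I'll go on in small steps.

Emit:
send_rows:
  series:
    - [[0,0,0.06,0,0,0],[0,0,0.06,0,0,0],[0,0,0.06,0,0,0],[0,0,0,0,0,0]]

```text
t: 9.45
tool_pos: [0.5362, -0.0156, 0.1383]
tool_rot: [[0.981, 0.192, -0.0], [0.192, -0.981, 0.0], [-0.0, -0.0, -1.0]]
ft_force: [0.1, 0.4, -1.0]
grip_width: 0.0436
grasp_force: 30.0
```

Emit:
send_rows:
  series:
    - [[0,0,0.04,0,0,0],[0,0,0,0,0,0]]

```text
t: 9.65
tool_pos: [0.5362, -0.0157, 0.1373]
tool_rot: [[0.981, 0.192, -0.0], [0.192, -0.981, -0.0], [-0.0, 0.0, -1.0]]
ft_force: [1.3, 1.2, -1.9]
grip_width: 0.0438
grasp_force: 30.0
```

Emit:
send_rows:
  series:
    - [[0,0,0.03,0,0,0],[0,0,0.03,0,0,0],[0,0,0,0,0,0]]

```text
t: 9.95
tool_pos: [0.5363, -0.0158, 0.1356]
tool_rot: [[0.981, 0.192, 0.0], [0.192, -0.981, -0.0], [0.0, 0.0, -1.0]]
ft_force: [-0.6, -0.9, -1.1]
grip_width: 0.0437
grasp_force: 30.0
```

Emit:
send_rows:
  series:
    - [[0,0,0.02,0,0,0],[0,0,0,0,0,0]]

```text
t: 10.15
tool_pos: [0.5364, -0.0157, 0.1352]
tool_rot: [[0.981, 0.192, 0.0], [0.192, -0.981, -0.0], [0.0, 0.0, -1.0]]
ft_force: [-1.1, -1.0, 0.9]
grip_width: 0.0437
grasp_force: 30.0
```

Emit:
send_rows:
  series:
    - [[0,0,0.02,0,0,0],[0,0,0,0,0,0]]

```text
t: 10.35
tool_pos: [0.5365, -0.0158, 0.1348]
tool_rot: [[0.981, 0.192, 0.001], [0.192, -0.981, -0.0], [0.001, 0.0, -1.0]]
ft_force: [-0.9, -0.4, 5.2]
grip_width: 0.0438
grasp_force: 30.0
```

The nest is resting on the balls, with its shoulder about 10 mm proud. I'll release it and lift.

Emit:
send_rows:
  series:
    - [[0,0,-0.01,0,0,0],[0,0,0,0,0,0],[0,0,0,0,0,0],[0,0,0,0,0,0],[0,0,0,0,0,0]]
  grip: -0.5

```text
t: 10.85
tool_pos: [0.5362, -0.0156, 0.1346]
tool_rot: [[0.981, 0.192, -0.0], [0.192, -0.981, 0.0], [-0.0, -0.0, -1.0]]
ft_force: [-0.0, -0.6, -0.1]
grip_width: 0.0659
grasp_force: 0.0
```

Emit:
send_rows:
  series:
    - [[0,0,-0.5,0,0,0],[0,0,-0.8,0,0,0],[0,0,-0.8,0,0,0],[-0.3,0,0,0,0,0],[0,0,0,0,0,0],[0,0,0,0,0,0]]

```text
t: 11.45
tool_pos: [0.5267, -0.0176, 0.1973]
tool_rot: [[0.981, 0.192, -0.001], [0.192, -0.981, -0.0], [-0.001, 0.0, -1.0]]
ft_force: [0.7, 0.1, 0.1]
grip_width: 0.066
grasp_force: 0.0
```

```bash
python3 - <<'E'
from h import *
go([.537,-.016,.17],101)
snap('wrist','w3.png')
im=cv2.imread('pics/w3.png');cv2.imwrite('pics/w3b.png',cv2.resize(im[0:320,130:380],None,fx=1.8,fy=1.8,interpolation=cv2.INTER_CUBIC))
E
```

```text
t 11.45 pos [ 0.5267 -0.0176  0.1973] units [0.348 0.013 0.91 ] f [0.7 0.1 0.1] w 0.0660
 tool y angle -78.94 tilt [-0.05 -0.02] j7 -1.65
 turn z units 0.013
```

View pics/w3b.png

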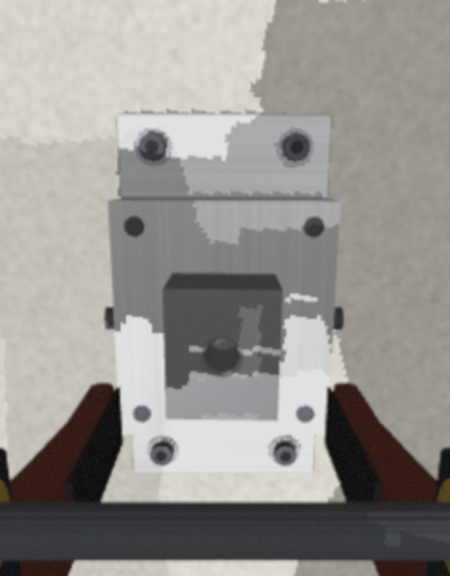

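The nest stands square and proud in the socket, with its bore at (221,356). Next I'll close the fingers, centre over it and press.

```bash
python3 - <<'E'
from h import *
q=lambda u,v,z:px('w3.png',130+(u+.5)/1.8-.5,(v+.5)/1.8-.5,z)
b=q(221,356,.084);P=np.array([q(*p,.084)[:2] for p in[(163,288),(281,288),(279,419),(165,419)]])
e=np.roll(P,-1,0)-P;print(b,P.mean(0),np.linalg.norm(e,axis=1),np.degrees(np.arctan2(e[:,1],e[:,0]))%180)
go([*(b[:2]+P.mean(0))/2,.167])
E
```

```text
[ 0.53594582 -0.0150032   0.084     ] [ 0.53612054 -0.01535189] [0.04292294 0.05182822 0.04440052 0.05183351] [101.11658943  11.89659745 101.12219451  10.26317192]
t 11.50 pos [ 0.5268 -0.0175  0.1971] units [ 0.318 -0.017  1.002] f [ 0.3 -0.5  0.3] w 0.0660
 tool y angle -78.93 tilt [-0.07 -0.01] j7 -1.65
```

Emit:
send_rows:
  series:
    - [[0.33,0,0,0,0,0],[0,0,0,0,0,0],[0,0,0,0,0,0],[0,0,0,0,0,0],[0,0,0,0,0,0],[0,0,0,0,0,0],[0,0,0,0,0,0],[0,0,0,0,0,0],[0,0,0,0,0,0]]
  grip: 1
  newtons: 20

```text
t: 12.4
tool_pos: [0.5371, -0.0155, 0.1977]
tool_rot: [[0.981, 0.192, 0.0], [0.192, -0.981, -0.0], [0.0, 0.0, -1.0]]
ft_force: [0.6, 0.0, -0.0]
grip_width: 0.0007
grasp_force: 0.0
```

Emit:
send_rows:
  series:
    - [[0,0,0.5,0,0,0],[0,0,0.4,0,0,0],[0,0,0.12,0,0,0],[0,0,0,0,0,0],[0,0,0,0,0,0]]

```text
t: 12.9
tool_pos: [0.5372, -0.0154, 0.1672]
tool_rot: [[0.981, 0.192, 0.0], [0.192, -0.981, 0.0], [0.0, -0.0, -1.0]]
ft_force: [0.3, 0.3, 0.0]
grip_width: 0.0007
grasp_force: 0.0
```

Emit:
send_rows:
  series:
    - [[0,0,0.05,0,0,0],[0,0,0.05,0,0,0],[0,0,0.04,0,0,0],[0,0,0,0,0,0]]

```text
t: 13.3
tool_pos: [0.5384, -0.0154, 0.1643]
tool_rot: [[0.981, 0.192, 0.003], [0.192, -0.981, -0.0], [0.003, 0.001, -1.0]]
ft_force: [-0.8, -0.5, 8.0]
grip_width: 0.0004
grasp_force: 4.1
```

Emit:
send_rows:
  series:
    - [[0,0,0.04,0,0,0],[0,0,0,0,0,0]]

```text
t: 13.5
tool_pos: [0.5389, -0.016, 0.1636]
tool_rot: [[0.981, 0.192, 0.004], [0.192, -0.981, -0.001], [0.004, 0.002, -1.0]]
ft_force: [-1.1, -2.3, 11.4]
grip_width: 0.0006
grasp_force: 5.9
```

Emit:
send_rows:
  series:
    - [[0,0,0.04,0,0,0],[0,0,0.04,0,0,0],[0,0,0,0,0,0]]

```text
t: 13.8
tool_pos: [0.5384, -0.0154, 0.1607]
tool_rot: [[0.981, 0.192, 0.003], [0.192, -0.981, -0.0], [0.003, 0.001, -1.0]]
ft_force: [-0.0, 0.6, 6.2]
grip_width: 0.0005
grasp_force: 2.7
```

Emit:
send_rows:
  series:
    - [[0,0,0.04,0,0,0],[0,0,0.04,0,0,0],[0,0,0,0,0,0]]

```text
t: 14.1
tool_pos: [0.538, -0.0152, 0.1577]
tool_rot: [[0.981, 0.192, 0.002], [0.192, -0.981, 0.0], [0.002, 0.0, -1.0]]
ft_force: [0.3, -0.2, 3.8]
grip_width: 0.0004
grasp_force: 1.8
```

Emit:
send_rows:
  series:
    - [[0,0,0.04,0,0,0],[0,0,0.04,0,0,0],[0,0,0.03,0,0,0],[0,0,0,0,0,0]]

```text
t: 14.5
tool_pos: [0.5381, -0.0157, 0.1544]
tool_rot: [[0.981, 0.192, 0.002], [0.192, -0.981, -0.0], [0.002, 0.001, -1.0]]
ft_force: [1.4, -2.4, 3.1]
grip_width: 0.0001
grasp_force: 2.0
```

Emit:
send_rows:
  series:
    - [[0,0,0.04,0,0,0],[0,0,0,0,0,0]]

```text
t: 14.7
tool_pos: [0.5382, -0.0157, 0.1542]
tool_rot: [[0.981, 0.192, 0.003], [0.192, -0.981, -0.001], [0.002, 0.001, -1.0]]
ft_force: [-2.8, -2.3, 16.2]
grip_width: 0.0004
grasp_force: 8.4
```

The nest is flush: the tip is at z = 0.074 and the force rose to 16 N. I'll move to the barrel.

Emit:
send_rows:
  series:
    - [[0,0,-0.5,0,0,0],[0,0,-0.9,0,0,0],[0,0,-0.9,0,0,0],[0,0,-0.9,0,0,0],[-0.26,0.94,-0.9,0,0,0],[-0.26,0.94,0,0,0,0],[-0.26,0.94,0,0,0,0],[-0.26,0.94,0,0,0,0],[-0.26,0.94,0,0,0,0],[-0.26,0.94,0,0,0,0]]
  grip: -0.4

```text
t: 15.7
tool_pos: [0.5231, -0.1916, 0.2757]
tool_rot: [[0.981, 0.192, -0.0], [0.192, -0.981, 0.0], [-0.0, -0.0, -1.0]]
ft_force: [-0.0, 0.2, -0.4]
grip_width: 0.0612
grasp_force: 0.0
```

Emit:
send_rows:
  series:
    - [[-0.26,0.94,0,0,0,0],[-0.26,0.94,0,0,0,0],[-0.26,0.94,0,0,0,0],[-0.26,0.94,0,0,0,0],[0,0,0,0,0,0],[0,0,0,0,0,0]]

```text
t: 16.3
tool_pos: [0.5143, -0.3074, 0.2753]
tool_rot: [[0.982, 0.191, -0.0], [0.191, -0.982, 0.001], [-0.0, -0.001, -1.0]]
ft_force: [-0.4, 1.0, 0.1]
grip_width: 0.0616
grasp_force: 0.0
```

```bash
python3 - <<'E'
from h import *
go([.516,-.3086,.28])
snap('wrist','w4.png')
im=cv2.imread('pics/w4.png');cv2.imwrite('pics/w4b.png',cv2.resize(im[60:330,90:420],None,fx=2.2,fy=2.2,interpolation=cv2.INTER_CUBIC))
print(proj('w4.png',[.516,-.3086,.123]))
E
```

```text
t 16.30 pos [ 0.5143 -0.3074  0.2753] units [ 0.049  0.049 -0.156] f [-0.4  1.   0.1] w 0.0616
 tool y angle -79.00 tilt [-0.02  0.04] j7 -1.05
[255.71900799 192.12841808]
```

View pics/w4b.png

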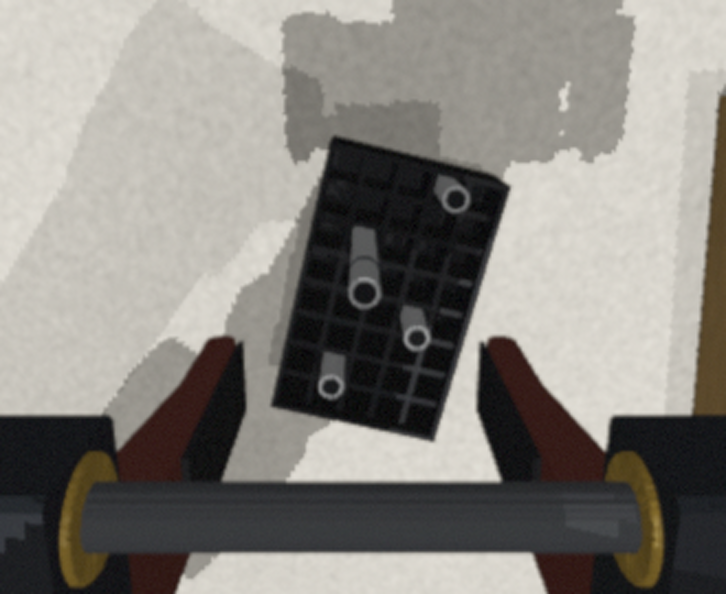

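The barrel's open top is at (365,293) with the dark band below it. The short sleeves stand well below the finger height.

```bash
python3 - <<'E'
from h import *
b=px('w4.png',90+365.5/2.2-.5,60+293.5/2.2-.5,.123);m=px('w4.png',90+364/2.2-.5,60+263/2.2-.5,.095);print(b,m)
go([*b[:2],.154])
E
```

```text
[ 0.51533768 -0.30866225  0.123     ] [ 0.51944028 -0.3073708   0.095     ]
t 16.35 pos [ 0.5147 -0.3063  0.2754] units [0.005 0.086 4.047] f [ 0.4  0.1 -0.1] w 0.0616
 tool y angle -78.89 tilt [-0.01  0.05] j7 -1.05
```

Emit:
send_rows:
  series:
    - [[0.02,0.08,0,0,0,0],[0,0,0.8,0,0,0],[0,0,0.8,0,0,0],[0,0,0.8,0,0,0],[0,0,0.8,0,0,0],[0,0,0.6,0,0,0],[0,0,0.25,0,0,0],[0,0,0,0,0,0],[0,0,0,0,0,0]]

```text
t: 17.25
tool_pos: [0.5164, -0.3092, 0.1547]
tool_rot: [[0.981, 0.193, 0.001], [0.193, -0.981, -0.0], [0.001, 0.001, -1.0]]
ft_force: [0.2, -0.5, 0.7]
grip_width: 0.061
grasp_force: 0.0
```

Emit:
send_rows:
  series:
    - [[0,0,0,0,0,0],[0,0,0,0,0,0],[0,0,0,0,0,0],[0,0,0,0,0,0],[0,0,0,0,0,0],[0,0,0,0,0,0],[0,0,0,0,0,0],[0,0,0,0,0,0]]
  grip: 1
  newtons: 15

```text
t: 18.05
tool_pos: [0.5157, -0.3094, 0.1538]
tool_rot: [[0.981, 0.192, -0.0], [0.192, -0.981, 0.0], [-0.0, -0.0, -1.0]]
ft_force: [-0.3, 1.0, 0.3]
grip_width: 0.012
grasp_force: 15.0
```

Emit:
send_rows:
  series:
    - [[0,0,-0.4,0,0,0],[0,0,-0.6,0,0,0],[0,0,-0.7,0,0,0],[0,0,-0.7,0,0,0],[0,0,-0.7,0,0,0],[0,0,-0.6,0,0,0],[0,0,-0.2,0,0,0]]

```text
t: 18.75
tool_pos: [0.5166, -0.3098, 0.2738]
tool_rot: [[0.981, 0.192, 0.004], [0.192, -0.981, -0.002], [0.003, 0.003, -1.0]]
ft_force: [-0.1, 0.3, 0.2]
grip_width: 0.0117
grasp_force: 15.0
```

Emit:
send_rows:
  series:
    - [[0.14,-0.5,0,0,0,0],[0.14,-0.8,0,0,0,0],[0.14,-0.9,0,0,0,0],[0.14,-0.9,0,0,0,0],[0.14,-0.9,0,0,0,0],[0.14,-0.9,0,0,0,0],[0.14,-0.9,0,0,0,0],[0.14,-0.9,0,0,0,0],[0.14,-0.9,0,0,0,0],[0.1,-0.9,0,0,0,0]]

```text
t: 19.75
tool_pos: [0.5057, -0.049, 0.2698]
tool_rot: [[0.981, 0.193, -0.002], [0.193, -0.981, 0.0], [-0.002, -0.001, -1.0]]
ft_force: [-0.2, -0.4, -0.4]
grip_width: 0.0117
grasp_force: 15.0
```

Emit:
send_rows:
  series:
    - [[0,-0.7,0,0,0,0],[0,-0.28,0,0,0,0],[0,0,0,0,0,0],[0,0,0,0,0,0],[0,0,0,0,0,0]]

```text
t: 20.25
tool_pos: [0.5012, -0.0238, 0.2706]
tool_rot: [[0.982, 0.19, -0.0], [0.19, -0.982, -0.0], [-0.0, 0.0, -1.0]]
ft_force: [-0.2, -0.8, -0.5]
grip_width: 0.0121
grasp_force: 15.0
```

```bash
python3 - <<'E'
from h import *
go([.5365,-.0155,.25],101)
snap('wrist','w5.png');snap('scene','s5.png')
im=cv2.imread('pics/w5.png')[20:340,150:360]
s=cv2.imread('pics/s5.png')[110:230,190:310]
o=np.zeros((600,800,3),np.uint8);a=cv2.resize(im,None,fx=1.8,fy=1.8,interpolation=cv2.INTER_CUBIC);o[:a.shape[0],:a.shape[1]]=a
o[:420,380:800]=cv2.resize(s,(420,420),interpolation=cv2.INTER_CUBIC)
cv2.imwrite('pics/c5.png',o)
print(proj('w5.png',[.5365,-.0155,.074]))
E
```

```text
t 20.25 pos [ 0.5012 -0.0238  0.2706] units [ 1.209 -0.047  0.687] f [-0.2 -0.8 -0.5] w 0.0121
 tool y angle -79.04 tilt [-0.02 -0.02] j7 -1.58
 turn z units -0.007
[252.2180841  141.71758286]
```

View pics/c5.png

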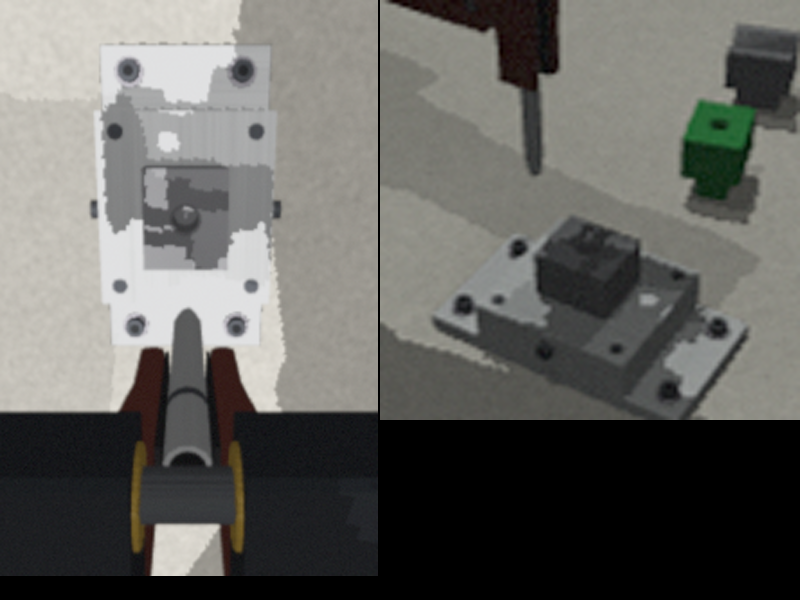

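The nest is flush with its bore at (186,218) in the left crop. The barrel's nose hangs straight, with its far rim at about (187,311).

```bash
python3 - <<'E'
from h import *
f='w5.png'
q=lambda u,v,z:px(f,150+(u+.5)/1.8-.5,20+(v+.5)/1.8-.5,z)[:2]
R=np.array(arm.sense()['tool_rot'])[:2,:2];t=arm.sense()['tool_pos'][:2]
L=lambda p:(R.T@(p-t)*1e3).round(2)
P=np.array([q(*p,.074) for p in[(143,166),(229,166),(230,270),(143,269.5)]])
e=np.roll(P,-1,0)-P;print('len',np.linalg.norm(e,axis=1))
print('tool-frame mm: nest c',L(P.mean(0)),'bore',L(q(186,217.5,.074)),'nose rim',L(q(187,311,.1198)),'mid band',L(q(187.5,393,.1198+.09)))
np.set_printoptions(precision=4);print(P.mean(0),q(186,217.5,.074))
# enlarge for bore/nose
im=cv2.imread('pics/w5.png');a=cv2.resize(im[110:210,200:300],(600,600),interpolation=cv2.INTER_CUBIC);cv2.imwrite('pics/c6.png',a)
E
```

```text
len [0.04283158 0.0531124  0.04561286 0.0528326 ]
tool-frame mm: nest c [36.31 -0.29] bore [37.18 -0.42] nose rim [1.43 0.13] mid band [4.86 0.31]
[ 0.5368 -0.0164] [ 0.5377 -0.0161]
```

View pics/c6.png

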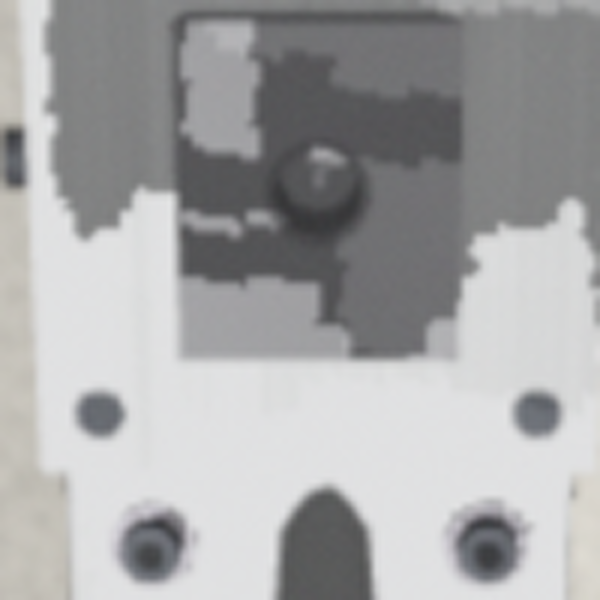

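```bash
python3 - <<'E'
from h import *
f='w5.png'
q=lambda u,v,z:px(f,200+(u+.5)/6-.5,110+(v+.5)/6-.5,z)[:2]
s=arm.sense();R=np.array(s['tool_rot'])[:2,:2];t=s['tool_pos'][:2]
L=lambda p:(R.T@(p-t)*1e3).round(2)
P=np.array([q(*p,.074) for p in[(178,20),(463,20),(463,358),(178,358)]])
e=np.roll(P,-1,0)-P;print('len',np.linalg.norm(e,axis=1))
print('nest c',L(P.mean(0)),'bore',L(q(319.5,189,.074)),'rim',L(q(325,486,.1198)))
E
```

```text
len [0.04261648 0.05178751 0.04480983 0.05179001]
nest c [36.1  -0.53] bore [36.75 -0.68] rim [3.09 0.2 ]
```

Emit:
send_rows:
  series:
    - [[0.3,0,0,0,0,0],[0.4,-0.03,0,0,0,0],[0.35,0,0,0,0,0],[0.18,0,0.2,0,0,0],[0,0,0.5,0,0,0],[0,0,0.4,0,0,0],[0,0,0.2,0,0,0],[0,0,0,0,0,0],[0,0,0,0,0,0]]

```text
t: 21.25
tool_pos: [0.5373, -0.0145, 0.232]
tool_rot: [[0.981, 0.192, 0.0], [0.192, -0.981, -0.0], [0.0, 0.0, -1.0]]
ft_force: [-0.9, 0.6, 0.2]
grip_width: 0.0113
grasp_force: 15.0
```

```bash
python3 - <<'E'
from h import *
go([.5372,-.0160,.1948],101)
E
```

```text
t 21.25 pos [ 0.5373 -0.0145  0.232 ] units [-0.013  0.048  1.239] f [-0.9  0.6  0.2] w 0.0113
 tool y angle -78.92 tilt [ 0. -0.] j7 -1.63
 turn z units 0.015
```

Emit:
send_rows:
  series:
    - [[0,0.035,0,0,0,0],[0,0,0.2,0,0,0],[0,0,0.2,0,0,0],[0,0,0.15,0,0,0],[0,0,0,0,0,0],[0,0,0,0,0,0]]

```text
t: 21.85
tool_pos: [0.5373, -0.0155, 0.2152]
tool_rot: [[0.981, 0.192, -0.0], [0.192, -0.981, 0.0], [-0.0, -0.0, -1.0]]
ft_force: [0.6, 0.7, -0.6]
grip_width: 0.0116
grasp_force: 15.0
```

Emit:
send_rows:
  series:
    - [[0,0,0.08,0,0,0],[0,0,0.08,0,0,0],[0,0,0.05,0,0,0],[0,0,0,0,0,0]]

```text
t: 22.25
tool_pos: [0.5373, -0.0156, 0.2088]
tool_rot: [[0.981, 0.192, -0.0], [0.192, -0.981, -0.0], [-0.0, -0.0, -1.0]]
ft_force: [0.5, -0.0, -0.5]
grip_width: 0.0121
grasp_force: 15.0
```

Nose at 0.058 with no contact forces, so the full diameter is now in the bore. I'll continue to the floor at TCP ≈ 0.195.

Emit:
send_rows:
  series:
    - [[0,0,0.1,0,0,0],[0,0,0.1,0,0,0],[0,0,0.1,0,0,0],[0,0,0.06,0,0,0],[0,0,0,0,0,0]]

```text
t: 22.75
tool_pos: [0.5372, -0.0156, 0.1979]
tool_rot: [[0.981, 0.192, -0.001], [0.192, -0.981, 0.0], [-0.001, -0.0, -1.0]]
ft_force: [0.4, -1.2, -0.1]
grip_width: 0.0116
grasp_force: 15.0
```

Emit:
send_rows:
  series:
    - [[0,0,0.04,0,0,0],[0,0,0.02,0,0,0],[0,0,0,0,0,0]]

```text
t: 23.05
tool_pos: [0.5374, -0.0156, 0.1964]
tool_rot: [[0.981, 0.192, -0.0], [0.192, -0.981, -0.0], [-0.0, 0.0, -1.0]]
ft_force: [0.1, 0.5, -0.1]
grip_width: 0.0117
grasp_force: 15.0
```

Emit:
send_rows:
  series:
    - [[0,0,0.02,0,0,0],[0,0,0,0,0,0]]

```text
t: 23.25
tool_pos: [0.5374, -0.0156, 0.1958]
tool_rot: [[0.981, 0.192, 0.0], [0.192, -0.981, -0.0], [0.0, 0.0, -1.0]]
ft_force: [-0.3, 1.6, 0.1]
grip_width: 0.0116
grasp_force: 15.0
```

Emit:
send_rows:
  series:
    - [[0,0,0.02,0,0,0],[0,0,0,0,0,0]]

```text
t: 23.45
tool_pos: [0.5376, -0.0155, 0.1955]
tool_rot: [[0.981, 0.192, 0.001], [0.192, -0.981, 0.0], [0.001, 0.0, -1.0]]
ft_force: [0.8, -0.1, 1.5]
grip_width: 0.012
grasp_force: 15.0
```

Emit:
send_rows:
  series:
    - [[0,0,0.02,0,0,0],[0,0,0,0,0,0]]

```text
t: 23.65
tool_pos: [0.5378, -0.0155, 0.1953]
tool_rot: [[0.981, 0.192, 0.001], [0.192, -0.981, -0.0], [0.001, 0.0, -1.0]]
ft_force: [-1.2, 0.1, 6.4]
grip_width: 0.0118
grasp_force: 15.0
```

Emit:
send_rows:
  series:
    - [[0,0,0.02,0,0,0],[0,0,0,0,0,0]]

```text
t: 23.85
tool_pos: [0.538, -0.0155, 0.1952]
tool_rot: [[0.981, 0.192, 0.001], [0.192, -0.981, -0.0], [0.001, 0.0, -1.0]]
ft_force: [-0.9, -0.2, 8.6]
grip_width: 0.0117
grasp_force: 15.0
```

The nose is on the bore floor: z is as expected and there are 8.6 N of reaction. I'll unload, open and lift straight up.

Emit:
send_rows:
  series:
    - [[0,0,-0.04,0,0,0],[0,0,0,0,0,0]]

```text
t: 24.05
tool_pos: [0.5375, -0.0156, 0.1954]
tool_rot: [[0.981, 0.192, 0.0], [0.192, -0.981, -0.0], [0.0, 0.0, -1.0]]
ft_force: [-0.4, 0.1, 3.3]
grip_width: 0.0119
grasp_force: 15.0
```

Emit:
send_rows:
  series:
    - [[0,0,0,0,0,0],[0,0,0,0,0,0],[0,0,0,0,0,0],[0,0,0,0,0,0],[0,0,0,0,0,0],[0,0,0,0,0,0]]
  grip: -0.4

```text
t: 24.65
tool_pos: [0.5374, -0.0155, 0.1952]
tool_rot: [[0.981, 0.192, -0.0], [0.192, -0.981, 0.0], [-0.0, -0.0, -1.0]]
ft_force: [0.4, 0.4, -0.2]
grip_width: 0.0563
grasp_force: 0.0
```

Emit:
send_rows:
  series:
    - [[0,0,-0.4,0,0,0],[0,0,-0.7,0,0,0],[0,0,-0.8,0,0,0],[0,0,-0.8,0,0,0],[0,0,-0.8,0,0,0],[0,0,0,0,0,0],[0,0,0,0,0,0],[0,0,0,0,0,0],[0,0,0,0,0,0]]

```text
t: 25.55
tool_pos: [0.5368, -0.0157, 0.2993]
tool_rot: [[0.981, 0.192, -0.002], [0.192, -0.981, 0.0], [-0.002, -0.0, -1.0]]
ft_force: [0.1, -0.3, -0.7]
grip_width: 0.0609
grasp_force: 0.0
```

```bash
python3 - <<'E'
from h import *
go([.5372,-.0160,.1948],101)
snap('wrist','w7.png');snap('scene','s7.png')
o=np.zeros((600,800,3),np.uint8)
o[:384,:400]=cv2.imread('pics/w7.png')[:,50:450]
o[:400,400:800]=cv2.resize(cv2.imread('pics/s7.png')[110:230,190:310],(400,400),interpolation=cv2.INTER_CUBIC)
cv2.imwrite('pics/c7.png',o)
E
```

```text
t 25.55 pos [ 0.5368 -0.0157  0.2993] units [0.016 0.014 3.482] f [ 0.1 -0.3 -0.7] w 0.0609
 tool y angle -78.92 tilt [-0.11  0.  ] j7 -1.59
 turn z units 0.015
```

View pics/c7.png

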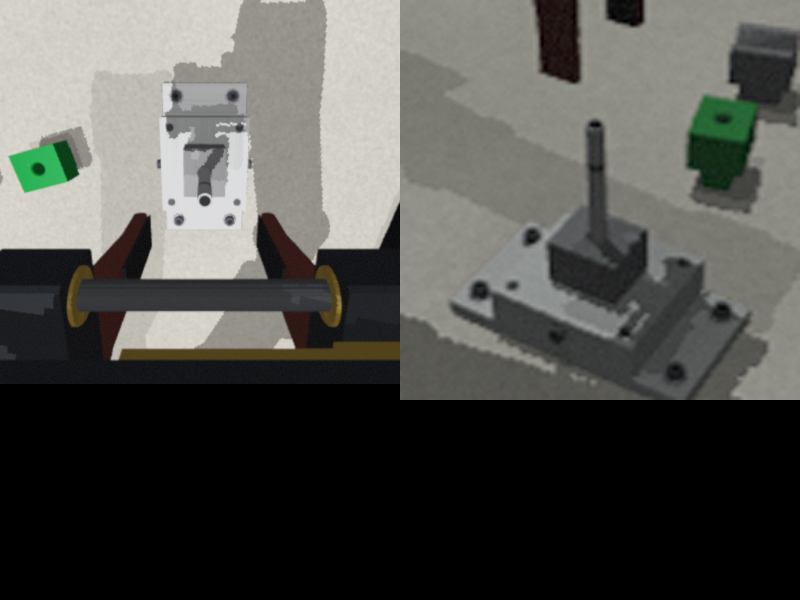

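The barrel stands upright in the bore, the nest is flush, and the gripper is clear. I'm handing it in.

```bash
python3 -c "
from workcell import workorder
print(workorder.close_job())"
```

```text
the job is handed in; nothing more can be done
None
```

The job is done and handed in at about 26 s: the nest was released proud on the balls, then pressed flush, and the long barrel was lowered nose down to the bottom of its bore before release; the V-grooved nest and the sleeves were not touched.

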